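# Clamp an air-cylinder barrel in the sprung V-block fixture

## Task

Load the air-cylinder barrel from the pink tray into the blue V-blocks of the clamp fixture: lift the orange sprung bar out of its fork by the black knob and turn it well aside, lay the barrel gently into both V-blocks with its black end towards the stop, and slide it along until that end is lightly pressed fully home against the red stop pad. Then bring the bar back over the barrel and let it down under control, never snapping, so that it grips the barrel with its tip in the fork, and let go. Force nothing, press only lightly, and leave the other things where they are.

Things in the scene. Friction and masses are not known exactly. Their poses are not given: they have to be found in the camera images.
- clamp: Grey base plate 235 x 190 x 12 mm bolted to the bench (x -95 to +140, y -100 to +90 mm). Carries two blue V-blocks, the steel post (at y = -85 mm, 80 mm high) and the fork. Origin: underside, below the middle of the V-blocks; x along the cradle towards the stop, y from post to fork, z up.
- cradle (a point): Point midway between the V-blocks, 42 mm above the bench, on the line where the barrel's axis lies when seated in both 90 degree grooves; axes as clamp. V-blocks: 12 mm thick, centred 42 mm either way along x, 58 mm wide, tops 40 mm above the bench; the 72 mm between them is open for fingers, down to the plate 12 mm above the bench.
- fork (a point): Middle of the keeper fork's mouth, 66 mm above the bench; axes as clamp. Two steel prongs, 7 mm thick, 16 mm long in y, with a straight slot 24 mm wide in x for the 16 mm bar.
- stop: Steel block, 14 x 34 x 46 mm, fixed on the clamp's plate, with a screw through it along x that carries the round red stop pad (24 mm across). Origin: foot of the block's face towards the cradle, x away from the cradle. The pad stands 14 to 34 mm out of that face, 42 mm above the bench, set differently each time and not in any reading: feel for it. It does not give and wants a light touch.
- pivot (a point): Axis of the post on which the bar lifts and turns (vertical), 49 mm above the bench, fixed; axes as for clamp.
- bar: Orange clamp bar, 16 mm wide, 12 mm thick, from 10 to 178 mm from the post's axis, with the black knob on it. Origin: on the post's axis at the bar's underside (49 mm above the bench at lift 0); y along the bar outwards, z up. Closed, it crosses over the middle of the cradle.
- knob (a point): Grip point on the black upright round knob of the bar (18 mm diameter, 42 mm tall, on the bar's upper face, 115 mm from the post's axis), 24 mm above that face, 18 mm below the knob's top. The knob can turn between the fingers.
- lift (a joint): Height of the bar above its lowest position, m: 0 down, 0.040 fully up. Spring and weight push it down: about 7 N to lift at 0, 11 N at 0.040, at any angle. The tip is clear of the fork above 0.018. On the barrel it rests at about 0.007; unsupported it goes down to 0, also when turned aside.
- swing (a joint): Angle of the bar about the post, rad: 0 closed (along the clamp's +y, tip at the fork), growing counter-clockwise from above, so the bar turns towards the clamp's -x (the robot's side); limit 1.7. Light friction: it stays where it is left. Well aside means beyond about 0.9.
- barrel: Loose air-cylinder barrel, 0.3 to 0.55 kg: aluminium tube 30 mm across, 140 mm long, a square 34 x 34 x 16 mm cap at each end. Origin: on the axis at the tube's middle; x along the axis towards the black cap, whose face is 86 mm away. The other cap is dark steel with a rod 10 mm across, 20 mm long. In the tray it lies on flats of the caps, rod towards the robot, axis 22 mm above the bench.
- tray: Pink open tray 270 x 180 x 45 mm, fixed, walls and floor 5 mm; origin under its centre, long side along x.
- roller: Loose yellow guide roller, 60 mm in diameter, 52 mm high, standing on the bench; leave alone. Origin under its centre.
- jar: Loose closed jar with a blue cap, 60 mm in diameter, 70 mm high; leave alone. Origin under its centre.
- regulator: Loose black and silver air regulator with a white dial, about 60 x 50 x 83 mm; leave alone. Origin under its centre.
Mind the look-alikes: they are no part of the job. What is meant by the barrel is not turquoise or yellow, and is the larger of those in its own colour.

How it is judged:
On the way, in this order (a step that is already met when the one before it is completed fails the run):
1. the bar has been lifted out of the fork and turned well aside (more than 0.9 rad) (value of joint swing above 0.9 rad), for 0.2 s.
2. the barrel lies in both V-blocks and its black end is pressed (over 1 N) against the stop pad (y of barrel in the frame of cradle between -0.003 and 0.003 m and z of barrel in the frame of cradle between -0.003 and 0.003 m and angle between the x axis of barrel and the x axis of clamp, either way round below 0.05 rad and x of pad_c0 in the frame of barrel between 0.0875 and 0.0905 m and contact force between barrel and pad above 1 N), for 0.1 s.
At the end, for the whole second after the job is handed in: Barrel lies in both V-blocks (axis within 3 mm and 0.05 rad of the cradle's), black end home against the pad (gap under 2 mm); bar closed over it (swing within 0.06 rad of 0, lift 0.004 to 0.0125), resting on it with over 2 N; barrel still (y of barrel in the frame of cradle between -0.003 and 0.003 m and z of barrel in the frame of cradle between -0.003 and 0.003 m and angle between the x axis of barrel and the x axis of clamp, either way round below 0.05 rad and x of pad_c0 in the frame of barrel between 0.0875 and 0.0905 m and value of joint swing between -0.06 and 0.06 rad and value of joint lift between 0.004 and 0.0125 m and contact force between bar and barrel above 2 N and linear speed of barrel below 0.02 m/s); the robot touches nothing.
It fails at once if the barrel is rammed against the pad (over 15 N) (contact force between barrel and pad above 15 N).
It fails at once if the barrel is dropped or forced down into the V-blocks (over 60 N) (contact force between barrel and clamp above 60 N).
It fails at once if the bar is forced against the barrel or the fork (over 25 N) (contact force between bar and barrel above 25 N or contact force between bar and clamp above 25 N).
It fails at once if the bar snaps down (faster than 0.4 m/s) (velocity of joint lift below -0.4 m/s).
It fails at once if the roller, jar or regulator is disturbed (moved over 15 mm) (distance of any of roller, jar, regulator from where it was at the start of the episode above 0.015 m).
It also fails if it takes over 72 s, if anything falls off the work surface, if the arm or the gripper's body presses on something with over 40 N, if the wrist force passes 120 N, or if a joint passes its speed limit or range.

## Robot

A 6-joint arm with a two-finger parallel gripper is mounted at the origin on the work surface. World frame = base frame: x ahead of the robot, y to its left, z up, the work surface at z = 0. Lengths are in m, angles in rad, forces in N, time in s.
With the tool pointing down it reaches from about 0.3 to 0.775 m from the base axis. Payload 14.6 kg.
Tool frame: the origin (TCP) lies on the centre line of the jaws, within the pads' length; the fingertips stand 19 mm ahead of it and the grasp point (between the pads) is the TCP; y points along the fingers, x is the direction in which the jaws open and shut, and the axes are right-handed (so a half turn about y gives the same grasp; the last joint's range is limited). The gripper opens to 94 mm and grips with 3 to 60 N. Pads are 16 mm wide; open, the fingers measure 119 mm over their backs; the gripper's body (75 mm by 177 mm) begins 78 mm behind the grasp point.
Start: joints at [-0.067, 0.3, 1.521, -0, 1.321, -0.067], TCP at [0.55, -0, 0.224] pointing down, gripper open.
Joint ranges: [-3.03, 3.03], [-0.79, 2.21], [0.23, 2.52], [-1.04, 4.18], [0, 3.07], [-2.55, 2.55]. Speed limits (rad/s): [2.22, 2.22, 2.57, 3.14, 3.14, 3.14].

## Interface

Orientations are given as [roll, pitch, yaw] about the fixed x, y, z axes, in that order (R = Rz(yaw) Ry(pitch) Rx(roll)).
In Python, from station import get_obs, cams, workorder gives the robot as it stands.
- The arm moves only by the shell command python3 -m handwheel 'ROWS' [FORCE]. ROWS is JSON, a list of rows, each an object of numbers: "fingers": the opening, from -1 (shut) to 1 (fully open); "x", "y", "z": the shift along the tool's x, y, z in m; "spin": the turn about the tool's y in degrees. In form: [{"fingers": .., "x": .., "y": .., "z": .., "spin": ..}, ...]. A call has exactly 10 rows; each row is the pose to reach, as a shift and turn from the pose commanded when the call began, along the tool's axes at that moment; what a row does not reach only later rows make up. A row lasts 1/10 s, in which the tool goes at most 50 mm and 8.59 degrees, less where a joint would pass 70% of its speed; a pose out of reach is approached as far as the arm can. A call with a gripper value outside its range is refused whole. The fingers move at their own pace and stop on an object; FORCE is the grip in N (left out, the last holds). Time passes only in rows, so rows that repeat a pose let the fingers close, or fill a call up. It gives the time, the measured TCP pose, the force and the opening at its end, in the units of the state.
- get_obs(): the state, without advancing time (a new reading comes with each control period).
- cams.camera(name): name is "scene" or "side" or "wrist"; returns (picture, depth): 420x560x3 uint8, red, green, blue; 420x560 float32, m along the optical axis (not along the pixel's ray), 0 where there is no reading.
- cams.get_calibration(name): a dict with "fx", "fy", "cx", "cy" (pixels), "dist" ([k1, k2, p1, p2, k3] as OpenCV has them; the pictures are not rectified), "view" (4x4, takes a point from world to camera coordinates). Camera axes: x right, y down, z forward; pixel columns grow to the right and rows downward; lengths in m; the calibration is good to about 2 mm. A picture is of the moment at which its call begins: read the wrist's pose just before it. get_calibration takes no time and is no camera call; for the wrist camera it gives the pose at the moment of the call.
- workorder.hand_in(): hands the job in, once; it reports no verdict.
The state is a dict: "time_s": time; "qpos": joint angles; "joint_vel": joint speeds; "tau": joint torques, N m; "ee_pos": TCP position; "eef_rot": TCP orientation; "force": force on the tool from outside, world axes, zero at the start; "moment": the same for the moment, N m; "grip_width": finger opening in m.
Only numpy, scipy, OpenCV 4.12 (cv2) and the standard library are available. Lean on these libraries where they do the work, as an engineer would, in place of code of your own. Each camera call takes 0.05 s, during which the arm holds its last target. There are 200 camera calls.

## Working session

There is one attempt and no reset: what is moved stays moved. The work goes in short steps, Python scripts to look and compute and a shell command to move; the robot and the scene stay as the last step left them, time stands still between calls to the robot, and variables do not carry over. Pictures are saved under pics/ and viewed, about 8 in all and at most 12, crops included, and the job is handed in when it is done.

```bash
ls; mkdir -p pics; cat > h.py <<'E'
import numpy as np, cv2, json
from station import get_obs, cams, workorder
from scipy.spatial.transform import Rotation as R
def snap(n):
    c=cams.get_calibration(n); p,d=cams.camera(n); return p,d,c
def ray(c,uv):
    K=np.array([[c['fx'],0,c['cx']],[0,c['fy'],c['cy']],[0,0,1.]])
    q=cv2.undistortPoints(np.array(uv,float).reshape(-1,1,2),K,np.array(c['dist'],float)).reshape(-1,2)
    V=np.array(c['view']); Rm=V[:3,:3]; t=V[:3,3]
    d=np.c_[q,np.ones(len(q))]@Rm; return -Rm.T@t,d
def onplane(c,uv,z):
    o,d=ray(c,uv); s=(z-o[2])/d[:,2]; return o+d*s[:,None]
def cloud(c,d):
    v,u=np.mgrid[0:d.shape[0],0:d.shape[1]]
    o,r=ray(c,np.c_[u.ravel(),v.ravel()]); return (o+r*d.ravel()[:,None]).reshape(*d.shape,3)
def save(n,p): cv2.imwrite('pics/'+n,p[:,:,::-1])
E
python3 - <<'E'
from h import *
o=get_obs(); print({k:np.round(v,3).tolist() for k,v in o.items()})
for n in('scene','side','wrist'):
    p,d,c=snap(n); np.savez('pics/%s0.npz'%n,p=p,d=d); json.dump({k:np.array(v).tolist() for k,v in c.items()},open('pics/%s0.json'%n,'w')); save(n+'0.png',p)
    o_,r=ray(c,[[280,210]]); print(n,o_.round(3),r.round(2),(d>0).mean())
print(R.from_euler('xyz',o['eef_rot']).as_matrix().round(3))
E
```

```text
pics
{'time_s': 0.0, 'qpos': [-0.067, 0.3, 1.522, 0.0, 1.321, -0.067], 'joint_vel': [-0.003, -0.0, -0.001, -0.001, 0.002, -0.001], 'tau': [-0.002, -53.181, -35.274, 0.071, 0.024, -0.0], 'ee_pos': [0.55, 0.0, 0.224], 'eef_rot': [-1.571, 0.001, 0.0], 'force': [-0.002, -0.687, -0.22], 'moment': [-0.066, -0.036, 0.008], 'grip_width': 0.094}
scene [1.187 0.569 0.97 ] [[-0.54 -0.48 -0.69]] 0.9959863945578231
side [ 0.059 -0.78   0.609] [[ 0.47  0.74 -0.48]] 0.9959141156462585
wrist [0.55  0.081 0.383] [[ 0.01 -0.3  -0.95]] 0.9959056122448979
[[ 1.    -0.001 -0.   ]
 [ 0.     0.     1.   ]
 [-0.001 -1.     0.   ]]
```

View pics/scene0.png

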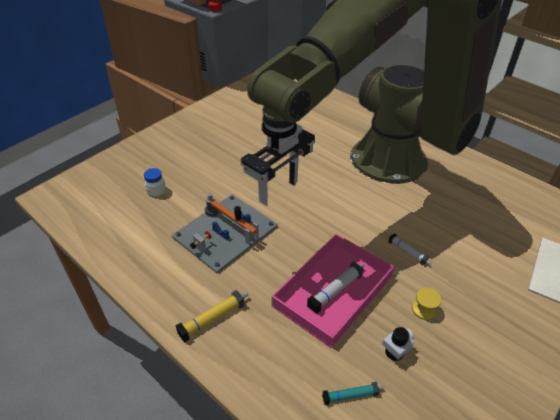

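View pics/side0.png

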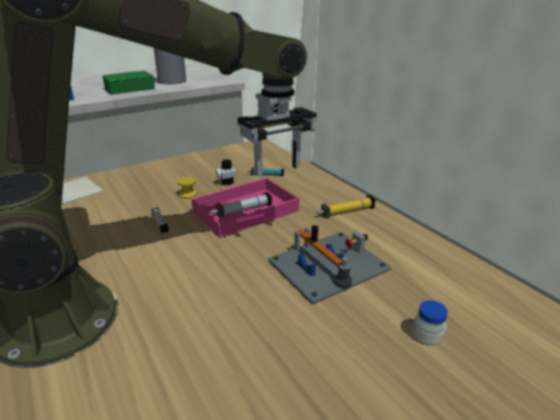

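The scene view shows three kinds of look-alike: a yellow barrel (210,315), a turquoise one (352,393) and a small silver one on the bench (408,248). The large silver one in the pink tray (337,287) is the barrel meant. The clamp is at about (225,230), with its orange bar at (232,215), the knob at (238,212) and the post at (210,203). Measuring now.

```bash
cat > m1.py <<'E'
from h import *
for n in('scene','side'):
    z=np.load(f'pics/{n}0.npz'); p,d=z['p'],z['d']; c=json.load(open(f'pics/{n}0.json'))
    P=cloud(c,d); hsv=cv2.cvtColor(p,cv2.COLOR_RGB2HSV).astype(int); H,S,V=hsv[...,0],hsv[...,1],hsv[...,2]
    X,Y,Z=P[...,0],P[...,1],P[...,2]
    ok=(d>0)&(X>.25)&(X<1)&(abs(Y)<.6)&(Z<.14)&(Z>-.02)
    def rep(name,m):
        m=m&ok; k,l,st,ce=cv2.connectedComponentsWithStats(m.astype(np.uint8))
        for i in np.argsort(-st[1:,4])[:3]+1:
            if st[i,4]<25: continue
            q=P[l==i]; lo,hi=np.percentile(q,3,0),np.percentile(q,97,0)
            mu=q.mean(0); w,v=np.linalg.eigh(np.cov(q[:,:2].T))
            print(n,name,st[i,4],ce[i].round(),'mean',mu.round(3),'lo',lo.round(3),'hi',hi.round(3),'ang',np.degrees(np.arctan2(v[1,1],v[0,1])).round(1),'rect',[np.round(a,3).tolist() if not np.isscalar(a) else round(a,1) for a in cv2.minAreaRect(q[:,:2].astype(np.float32))])
    rep('orange',(H>4)&(H<14)&(S>190)&(V>140))
    rep('red',((H<4)|(H>176))&(S>170)&(V>120))
    rep('blue',(H>105)&(H<122)&(S>150)&(V>50))
    rep('pink',(H>160)&(H<176)&(S>120))
    rep('plate',(S<60)&(V>50)&(V<130)&(Z>.006)&(Z<.018))
    rep('dark',(V<40)&(Z>.02))
    rep('silver',(S<50)&(V>100)&(Z>.02)&(Z<.06))
    rep('yellow',(H>20)&(H<30)&(S>190)&(Z>.01))
E
python3 m1.py
python3 - <<'E'
import cv2
p=cv2.imread('pics/scene0.png'); w=cv2.imread('pics/wrist0.png')
a=cv2.resize(p[180:350,160:410],None,fx=3.2,fy=3.2,interpolation=cv2.INTER_CUBIC)
cv2.imwrite('pics/crop1.png',a)
E
```

```text
scene blue 180 [152. 175.] mean [ 0.63  -0.435  0.068] lo [ 0.607 -0.46   0.06 ] hi [ 0.65  -0.413  0.072] ang 69.2 rect [[0.628, -0.437], [0.048, 0.049], 21.4]
scene blue 80 [219. 230.] mean [ 0.625 -0.148  0.03 ] lo [ 0.62  -0.172  0.018] hi [ 0.629 -0.121  0.04 ] ang 86.8 rect [[0.624, -0.148], [0.056, 0.013], 86.5]
scene blue 30 [245. 217.] mean [ 0.542 -0.132  0.031] lo [ 0.535 -0.154  0.017] hi [ 0.546 -0.121  0.041] ang 78.8 rect [[0.54, -0.137], [0.036, 0.011], 82.6]
scene pink 6389 [332. 289.] mean [0.562 0.196 0.014] lo [0.428 0.11  0.001] hi [0.696 0.289 0.045] ang -175.0 rect [[0.543, 0.197], [0.31, 0.182], 2.5]
scene plate 3016 [223. 234.] mean [ 0.617 -0.143  0.011] lo [ 0.493 -0.24   0.007] hi [ 0.718 -0.06   0.015] ang 178.8 rect [[0.604, -0.153], [0.193, 0.238], 89.7]
scene plate 119 [407. 250.] mean [0.326 0.267 0.013] lo [0.319 0.22  0.007] hi [0.332 0.308 0.018] ang 85.4 rect [[0.322, 0.265], [0.096, 0.016], 85.3]
scene plate 56 [156. 192.] mean [ 0.638 -0.42   0.012] lo [ 0.607 -0.446  0.007] hi [ 0.655 -0.409  0.017] ang 147.5 rect [[0.636, -0.423], [0.025, 0.05
[... 2281 characters left out ...]
 hi [ 0.579 -0.119  0.103] ang 131.3 rect [[0.574, -0.123], [0.012, 0.011], 88.5]
side dark 57 [226. 164.] mean [0.594 0.393 0.077] lo [0.583 0.386 0.065] hi [0.607 0.405 0.085] ang 148.9 rect [[0.594, 0.395], [0.021, 0.027], 66.3]
side silver 333 [433. 330.] mean [ 0.608 -0.46   0.038] lo [ 0.595 -0.471  0.021] hi [ 0.634 -0.44   0.05 ] ang 145.0 rect [[0.614, -0.458], [0.027, 0.053], 59.8]
side silver 155 [226. 172.] mean [0.59  0.391 0.05 ] lo [0.562 0.378 0.036] hi [0.619 0.417 0.059] ang 154.3 rect [[0.592, 0.399], [0.049, 0.064], 68.3]
side silver 133 [249. 202.] mean [0.567 0.191 0.032] lo [0.542 0.183 0.021] hi [0.592 0.203 0.038] ang 176.0 rect [[0.568, 0.194], [0.025, 0.059], 87.9]
```

View pics/crop1.png

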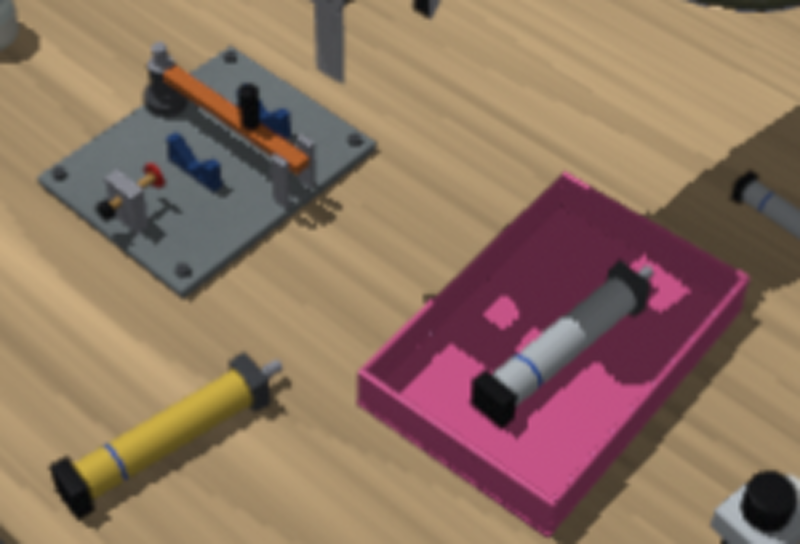

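The crop confirms it: the large silver barrel with a blue ring lies in the tray, its black cap (crop 493,398) towards +x and the rod towards the robot. The clamp yaw is about 0, with its origin near (0.582,-0.148), the knob near (0.579,-0.119) and the red pad at crop (153,175). Moving above the knob for one close look.

```bash
python3 -m handwheel '[{"fingers":0.2,"x":0.01,"y":0,"z":-0.03,"spin":0},{"fingers":0.2,"x":0.02,"y":0,"z":-0.06,"spin":0},{"fingers":0.2,"x":0.03,"y":0,"z":-0.09,"spin":0},{"fingers":0.2,"x":0.03,"y":0,"z":-0.118,"spin":0},{"fingers":0.2,"x":0.03,"y":0,"z":-0.118,"spin":0},{"fingers":0.2,"x":0.03,"y":0,"z":-0.118,"spin":0},{"fingers":0.2,"x":0.03,"y":0,"z":-0.118,"spin":0},{"fingers":0.2,"x":0.03,"y":0,"z":-0.118,"spin":0},{"fingers":0.2,"x":0.03,"y":0,"z":-0.118,"spin":0},{"fingers":0.2,"x":0.03,"y":0,"z":-0.118,"spin":0}]' 40
python3 - <<'E'
from h import *
p,d,c=snap('wrist'); np.savez('pics/wrist1.npz',p=p,d=d); json.dump({k:np.array(v).tolist() for k,v in c.items()},open('pics/wrist1.json','w')); save('wrist1.png',p)
P=cloud(c,d); H,S,V=[a.astype(int) for a in cv2.split(cv2.cvtColor(p,cv2.COLOR_RGB2HSV))]
X,Y,Z=P[...,0],P[...,1],P[...,2]
def rep(name,m):
    k,l,st,ce=cv2.connectedComponentsWithStats(m.astype(np.uint8))
    for i in np.argsort(-st[1:,4])[:3]+1:
        if st[i,4]<60: continue
        q=P[l==i]; print(name,st[i,4],ce[i].round(),'med',np.median(q,0).round(4),'lo',np.percentile(q,2,0).round(4),'hi',np.percentile(q,98,0).round(4),[np.round(a,4).tolist() if not np.isscalar(a) else round(a,2) for a in cv2.minAreaRect(q[:,:2].astype(np.float32))])
rep('orange',(H>4)&(H<16)&(S>180)&(Z>.055)&(Z<.068))
rep('knobtop',(V<70)&(Z>.098)&(Z<.108)&(abs(X-.58)<.03))
rep('blue',(H>105)&(H<122)&(S>150)&(Z>.015)&(Z<.045))
rep('bluetop',(H>105)&(H<122)&(S>150)&(Z>.036)&(Z<.044))
rep('red',((H<4)|(H>174))&(S>150)&(Z>.02))
rep('plate',(S<70)&(Z>.008)&(Z<.016))
rep('grey hi',(S<60)&(Z>.045)&(Z<.072)&(V>60))
rep('stop',(S<60)&(Z>.042)&(Z<.062)&(X>.64))
E
```

```text
time_s: 1.15
ee_pos: [0.58, -0.1175, 0.2245]
eef_rot: [-1.571, -0.0, 0.001]
force: [0.1, 0.2, 0.1]
grip_width: 0.0565
orange 207 [276. 173.] med [ 0.5793 -0.1045  0.0598] lo [ 0.5739 -0.1121  0.0583] hi [ 0.5855 -0.0955  0.0657] [[0.5797, -0.104], [0.0117, 0.0189], 0.2]
knobtop 345 [277. 200.] med [ 0.5802 -0.1179  0.1015] lo [ 0.5722 -0.1254  0.0986] hi [ 0.5882 -0.1111  0.1031] [[0.5799, -0.1185], [0.0172, 0.0155], 8.01]
blue 605 [317. 209.] med [ 0.6204 -0.1498  0.0328] lo [ 0.6157 -0.1746  0.02  ] hi [ 0.6256 -0.1214  0.0398] [[0.6207, -0.1481], [0.0552, 0.0103], 89.6]
blue 596 [235. 209.] med [ 0.5382 -0.1498  0.0333] lo [ 0.5333 -0.1744  0.0198] hi [ 0.5435 -0.1208  0.0397] [[0.5381, -0.1479], [0.0559, 0.0111], 89.22]
bluetop 127 [234. 190.] med [ 0.5386 -0.1259  0.0384] lo [ 0.5336 -0.1325  0.0363] hi [ 0.5434 -0.1209  0.0398] [[0.5384, -0.1267], [0.012, 0.01], 86.87]
bluetop 123 [319. 191.] med [ 0.6209 -0.1267  0.0384] lo [ 0.616  -0.1334  0.0362] hi [ 0.6258 -0.1215  0.0399] [[0.621, -0.1274], [0.01, 0.012], 1.01]
bluetop 109 [235. 233.] med [ 0.5382 -0.1701  0.0384] lo [ 0
[... 787 characters left out ...]
2  0.0535] hi [ 0.703  -0.1332  0.0582] [[0.6964, -0.1498], [0.0342, 0.0149], 89.73]
grey hi 232 [276. 298.] med [ 0.5803 -0.2309  0.06  ] lo [ 0.5673 -0.2412  0.0578] hi [ 0.5908 -0.224   0.0703] [[0.579, -0.2329], [0.0245, 0.0196], 6.65]
grey hi 163 [259. 133.] med [ 0.5647 -0.0685  0.0644] lo [ 0.5611 -0.0763  0.0615] hi [ 0.5681 -0.0611  0.0662] [[0.5646, -0.0687], [0.0154, 0.007], 89.59]
stop 707 [398. 217.] med [ 0.6944 -0.148   0.0566] lo [ 0.6891 -0.166   0.0436] hi [ 0.703  -0.1329  0.0582] [[0.6963, -0.1498], [0.0342, 0.0149], 89.37]
stop 101 [418. 216.] med [ 0.717  -0.1486  0.0486] lo [ 0.7134 -0.1552  0.0454] hi [ 0.7208 -0.1426  0.0507] [[0.717, -0.149], [0.013, 0.0077], 89.87]
```

View pics/wrist1.png

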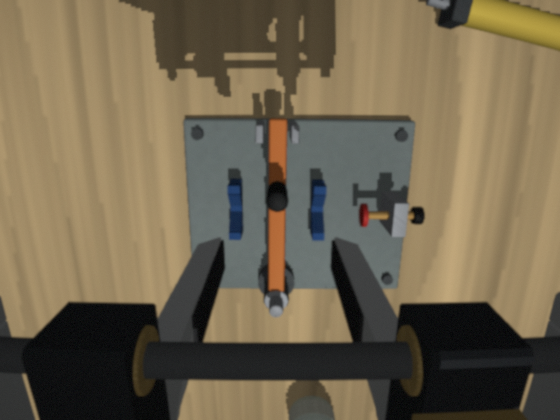

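Clean measurements: cradle (0.5795,-0.148), pivot (0.580,-0.233), knob (0.580,-0.118) with its top at 0.103, pad face at x≈0.662. So the seated barrel's middle should be near x≈0.576. All sizes agree with the sheet. Descending on the knob.

```bash
python3 -m handwheel '[{"fingers":0.2,"x":0,"y":0.025,"z":-0.0005,"spin":0},{"fingers":0.2,"x":0,"y":0.05,"z":-0.0005,"spin":0},{"fingers":0.2,"x":0,"y":0.075,"z":-0.0005,"spin":0},{"fingers":0.2,"x":0,"y":0.10,"z":-0.0005,"spin":0},{"fingers":0.2,"x":0,"y":0.12,"z":-0.0005,"spin":0},{"fingers":0.2,"x":0,"y":0.132,"z":-0.0005,"spin":0},{"fingers":0.2,"x":0,"y":0.139,"z":-0.0005,"spin":0},{"fingers":0.2,"x":0,"y":0.139,"z":-0.0005,"spin":0},{"fingers":-0.3,"x":0,"y":0.139,"z":-0.0005,"spin":0},{"fingers":-0.4,"x":0,"y":0.139,"z":-0.0005,"spin":0}]' 35
python3 -m handwheel '[{"fingers":-0.5,"x":0,"y":0,"z":0,"spin":0},{"fingers":-0.6,"x":0,"y":0,"z":0,"spin":0},{"fingers":-0.7,"x":0,"y":0,"z":0,"spin":0},{"fingers":-1,"x":0,"y":0,"z":0,"spin":0},{"fingers":-1,"x":0,"y":0,"z":0,"spin":0},{"fingers":-1,"x":0,"y":-0.002,"z":0,"spin":0},{"fingers":-1,"x":0,"y":-0.004,"z":0,"spin":0},{"fingers":-1,"x":0,"y":-0.006,"z":0,"spin":0},{"fingers":-1,"x":0,"y":-0.006,"z":0,"spin":0},{"fingers":-1,"x":0,"y":-0.006,"z":0,"spin":0}]' 35
```

```text
time_s: 2.2
ee_pos: [0.5804, -0.1186, 0.0864]
eef_rot: [-1.571, -0.001, 0.0]
force: [-0.1, 0.8, 0.3]
grip_width: 0.044
time_s: 3.2
ee_pos: [0.5798, -0.1187, 0.0913]
eef_rot: [-1.571, 0.0, -0.0]
force: [0.0, -5.2, -6.8]
grip_width: 0.0175
```

Knob gripped at 17.5 mm, lifting load 6.8 N as specified. Lifting clear and swinging aside.

```bash
python3 -m handwheel '[{"fingers":-1,"x":0,"y":-0.005,"z":0,"spin":0},{"fingers":-1,"x":0,"y":-0.010,"z":0,"spin":0},{"fingers":-1,"x":0,"y":-0.015,"z":0,"spin":0},{"fingers":-1,"x":0,"y":-0.020,"z":0,"spin":0},{"fingers":-1,"x":0,"y":-0.023,"z":0,"spin":0},{"fingers":-1,"x":0,"y":-0.023,"z":0,"spin":0},{"fingers":-1,"x":-0.010,"y":-0.023,"z":-0.0004,"spin":-5},{"fingers":-1,"x":-0.0199,"y":-0.023,"z":-0.0017,"spin":-10},{"fingers":-1,"x":-0.0296,"y":-0.023,"z":-0.0039,"spin":-15},{"fingers":-1,"x":-0.0392,"y":-0.023,"z":-0.0069,"spin":-20}]'
```

```text
time_s: 4.2
ee_pos: [0.5402, -0.1253, 0.114]
eef_rot: [-1.57, 0.0, 0.353]
force: [2.3, -5.3, -10.0]
grip_width: 0.0177
```

```bash
python3 -m handwheel '[{"fingers":-1,"x":-0.0100,"y":0,"z":-0.0004,"spin":-5},{"fingers":-1,"x":-0.0235,"y":0,"z":-0.0024,"spin":-12},{"fingers":-1,"x":-0.0392,"y":0,"z":-0.0069,"spin":-20},{"fingers":-1,"x":-0.0538,"y":0,"z":-0.0134,"spin":-28},{"fingers":-1,"x":-0.0673,"y":0,"z":-0.0219,"spin":-36},{"fingers":-1,"x":-0.0795,"y":0,"z":-0.0321,"spin":-44},{"fingers":-1,"x":-0.0877,"y":0,"z":-0.0409,"spin":-50},{"fingers":-1,"x":-0.0938,"y":0,"z":-0.0488,"spin":-55},{"fingers":-1,"x":-0.0938,"y":0,"z":-0.0488,"spin":-55},{"fingers":-1,"x":-0.0938,"y":0,"z":-0.0488,"spin":-55}]'
python3 -m handwheel '[{"fingers":-1,"x":0,"y":0.003,"z":0,"spin":0},{"fingers":-1,"x":0,"y":0.007,"z":0,"spin":0},{"fingers":-1,"x":0,"y":0.011,"z":0,"spin":0},{"fingers":-1,"x":0,"y":0.015,"z":0,"spin":0},{"fingers":-1,"x":0,"y":0.019,"z":0,"spin":0},{"fingers":-1,"x":0,"y":0.023,"z":0,"spin":0},{"fingers":-1,"x":0,"y":0.026,"z":0,"spin":0},{"fingers":-1,"x":0,"y":0.028,"z":0,"spin":0},{"fingers":-1,"x":0,"y":0.029,"z":0,"spin":0},{"fingers":-1,"x":0,"y":0.029,"z":0,"spin":0}]'
```

```text
time_s: 5.2
ee_pos: [0.4679, -0.2027, 0.1135]
eef_rot: [-1.566, -0.001, 1.309]
force: [-5.5, 1.8, -8.3]
grip_width: 0.0175
time_s: 6.2
ee_pos: [0.4676, -0.2023, 0.0854]
eef_rot: [-1.566, -0.001, 1.309]
force: [-18.6, 4.9, 8.6]
grip_width: 0.0173
```

```bash
python3 -m handwheel '[{"fingers":-1,"x":0,"y":-0.0005,"z":0,"spin":0},{"fingers":-1,"x":0,"y":-0.001,"z":0,"spin":0},{"fingers":-0.5,"x":0,"y":-0.001,"z":0,"spin":0},{"fingers":0,"x":0,"y":-0.001,"z":0,"spin":0},{"fingers":0.2,"x":0,"y":-0.001,"z":0,"spin":0},{"fingers":0.2,"x":0,"y":-0.001,"z":0,"spin":0},{"fingers":0.2,"x":0,"y":-0.02,"z":0,"spin":0},{"fingers":0.2,"x":0,"y":-0.06,"z":0,"spin":0},{"fingers":0.2,"x":0.03,"y":-0.10,"z":0,"spin":0},{"fingers":0.2,"x":0.07,"y":-0.14,"z":0.003,"spin":-5}]'
python3 -m handwheel '[{"fingers":0.2,"x":0.045,"y":-0.005,"z":0.002,"spin":-4},{"fingers":0.2,"x":0.09,"y":-0.005,"z":0.004,"spin":-8},{"fingers":0.2,"x":0.135,"y":-0.005,"z":0.006,"spin":-10},{"fingers":0.2,"x":0.18,"y":-0.005,"z":0.005,"spin":-10},{"fingers":0.2,"x":0.225,"y":-0.005,"z":0,"spin":-10},{"fingers":0.2,"x":0.27,"y":-0.005,"z":-0.005,"spin":-10},{"fingers":0.2,"x":0.31,"y":-0.005,"z":-0.01,"spin":-10},{"fingers":0.2,"x":0.34,"y":-0.005,"z":-0.015,"spin":-10},{"fingers":0.2,"x":0.34,"y":-0.005,"z":-0.0169,"spin":-10},{"fingers":0.2,"x":0.34,"y":-0.005,"z":-0.0169,"spin":-10}]'
cat > m2.py <<'E'
from h import *
o=get_obs(); print(np.round(o['ee_pos'],4),np.round(o['eef_rot'],4))
p,d,c=snap('wrist'); save('wrist2.png',p)
P=cloud(c,d); H,S,V=[a.astype(int) for a in cv2.split(cv2.cvtColor(p,cv2.COLOR_RGB2HSV))]
X,Y,Z=P[...,0],P[...,1],P[...,2]
inn=(abs(X-.56)<.12)&(abs(Y-.2)<.07)&(Z>.026)&(Z<.05)&((S<80)|(V<60))
k,l,st,ce=cv2.connectedComponentsWithStats(inn.astype(np.uint8)); i=np.argmax(st[1:,4])+1
q=P[l==i]; print(st[i],ce[i],q.min(0),q.max(0)); print(cv2.minAreaRect(q[:,:2].astype(np.float32)))
dark=(l==i)&(V<60)
k,l2,st,ce=cv2.connectedComponentsWithStats(dark.astype(np.uint8))
for j in np.argsort(-st[1:,4])[:2]+1: print('dark',st[j,4],ce[j].round(),cv2.minAreaRect(P[l2==j][:,:2].astype(np.float32)),P[l2==j].mean(0).round(4),'z',np.percentile(P[l2==j][:,2],[5,50,95]).round(4))
t=q[(q[:,2]>.034)]; print('ridge',t.mean(0))
for a in np.arange(.48,.66,.02):
    s=q[abs(q[:,0]-a)<.01]
    if len(s)>5: print(round(a,2),len(s),'y',s[:,1].min().round(4),s[:,1].max().round(4),'ztop',s[:,2].max().round(4),'y@top',s[s[:,2]>s[:,2].max()-.0015][:,1].mean().round(4))
E
python3 m2.py
```

```text
time_s: 7.2
ee_pos: [0.4838, -0.1394, 0.2228]
eef_rot: [-1.572, 0.0, 1.395]
force: [1.4, 0.2, -0.5]
grip_width: 0.0563
time_s: 8.2
ee_pos: [0.5594, 0.1925, 0.2254]
eef_rot: [-1.57, 0.0, 1.572]
force: [0.5, 0.0, -0.5]
grip_width: 0.0564
[0.5594 0.1925 0.2254] [-1.5704e+00  2.0000e-04  1.5717e+00]
[ 270   88   42  131 3798] [288.38283307 150.58478146] [0.47235404 0.18478598 0.02600485] [0.59946235 0.22278675 0.04024944]
((0.5355777740478516, 0.20349860191345215), (0.032245248556137085, 0.12667526304721832), 86.7834701538086)
dark 2 [288.  88.] ((0.47284871339797974, 0.2022145688533783), (0.0013156462227925658, 0.0), 133.80685424804688) [0.4728 0.2022 0.0368] z [0.036  0.0368 0.0375]
dark 2 [298.  89.] ((0.4732608199119568, 0.21040204167366028), (0.0008236599387601018, 0.0), -91.45756530761719) [0.4733 0.2104 0.0368] z [0.0361 0.0368 0.0375]
ridge [0.52385016 0.20337914 0.03601789]
0.48 672 y 0.1908 0.2228 ztop 0.0402 y@top 0.207
0.5 643 y 0.1908 0.2194 ztop 0.0375 y@top 0.2051
0.52 603 y 0.1899 0.2179 ztop 0.0377 y@top 0.2037
0.54 581 y 0.1879 0.2164 ztop 0.038 y@top 0.2019
0.56 557 y 0.1859 0.2149 ztop 0.0381 y@top 0.2008
0.58 534 y 0.1848 0.214 ztop 0.0372 y@top 0.1995
0.6 208 y 0.1848 0.2123 ztop 0.0371 y@top 0.1978
```

View pics/wrist2.png

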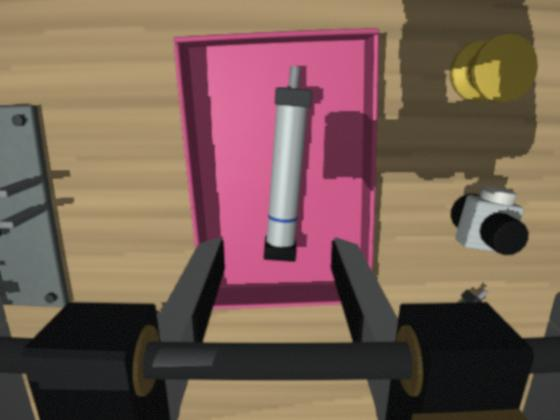

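```bash
cat >> m2.py <<'E'
print('---')
al=(abs(Y-.2)<.035)&(Z>.03)&(Z<.045)&(X>.4)&(X<.7)
bk=al&(V<60); print('dark x',np.percentile(X[bk],[1,5,25,50,75,95,99]).round(4))
for a in np.arange(.46,.67,.01):
    s=al&(abs(X-a)<.005)&(Z>.0355)
    if s.sum()>5: print(a.round(3),s.sum(),'V',np.median(V[s]),'ztop',np.percentile(Z[s],95).round(4),'y',np.percentile(Y[s],[2,50,98]).round(4))
E
python3 m2.py | sed -n '/---/,$p'
```

```text
---
dark x [0.4741 0.6273 0.6301 0.634  0.6379 0.6407 0.6418]
0.47 101 V 67.0 ztop 0.0389 y [0.1912 0.2048 0.2221]
0.48 428 V 69.0 ztop 0.0391 y [0.1903 0.2063 0.2232]
0.49 182 V 84.0 ztop 0.0388 y [0.1918 0.2076 0.2224]
0.5 68 V 201.5 ztop 0.0368 y [0.1989 0.2051 0.2098]
0.51 51 V 201.0 ztop 0.0371 y [0.1997 0.2043 0.2108]
0.52 57 V 201.0 ztop 0.037 y [0.1988 0.2035 0.2091]
0.53 64 V 199.0 ztop 0.0366 y [0.1979 0.2026 0.2084]
0.54 45 V 195.0 ztop 0.037 y [0.1968 0.2027 0.2077]
0.55 61 V 195.0 ztop 0.0369 y [0.197  0.2018 0.2076]
0.56 54 V 200.5 ztop 0.0366 y [0.1951 0.2    0.2058]
0.57 60 V 199.0 ztop 0.0368 y [0.1932 0.1996 0.205 ]
0.58 56 V 192.5 ztop 0.0371 y [0.1952 0.1992 0.2041]
0.59 48 V 192.0 ztop 0.0369 y [0.1942 0.1987 0.2042]
0.6 57 V 180.0 ztop 0.0368 y [0.1933 0.1983 0.2042]
0.61 44 V 188.0 ztop 0.037 y [0.1913 0.1973 0.2017]
0.62 44 V 197.0 ztop 0.0369 y [0.1909 0.1953 0.2006]
0.63 258 V 28.0 ztop 0.0387 y [0.179  0.1944 0.2108]
0.64 223 V 27.0 ztop 0.039 y [0.179  0.1964 0.2109]
```

The view shows the barrel in the tray: steel cap (292,96), rod up (295,75), black cap (281,249), no other barrel inside. Centre at (0.5565,0.2005), axis -0.075 rad, lengths consistent (caps 0.471 to 0.642). Descending.

```bash
python3 -m handwheel '[{"fingers":0.2,"x":0.008,"y":0.03,"z":0.003,"spin":4.3},{"fingers":0.2,"x":0.008,"y":0.065,"z":0.003,"spin":4.3},{"fingers":0.2,"x":0.008,"y":0.10,"z":0.003,"spin":4.3},{"fingers":0.2,"x":0.008,"y":0.135,"z":0.003,"spin":4.3},{"fingers":0.2,"x":0.008,"y":0.165,"z":0.003,"spin":4.3},{"fingers":0.2,"x":0.008,"y":0.185,"z":0.003,"spin":4.3},{"fingers":0.2,"x":0.008,"y":0.194,"z":0.003,"spin":4.3},{"fingers":0.2,"x":0.008,"y":0.197,"z":0.003,"spin":4.3},{"fingers":0.0,"x":0.008,"y":0.197,"z":0.003,"spin":4.3},{"fingers":-0.15,"x":0.008,"y":0.197,"z":0.003,"spin":4.3}]' 25
python3 -m handwheel '[{"fingers":-0.25,"x":0,"y":0,"z":0,"spin":0},{"fingers":-0.35,"x":0,"y":0,"z":0,"spin":0},{"fingers":-0.6,"x":0,"y":0,"z":0,"spin":0},{"fingers":-1,"x":0,"y":0,"z":0,"spin":0},{"fingers":-1,"x":0,"y":0,"z":0,"spin":0},{"fingers":-1,"x":0,"y":-0.005,"z":0,"spin":0},{"fingers":-1,"x":0,"y":-0.02,"z":0,"spin":0},{"fingers":-1,"x":0,"y":-0.045,"z":0,"spin":0},{"fingers":-1,"x":0,"y":-0.07,"z":0,"spin":0},{"fingers":-1,"x":0,"y":-0.09,"z":0,"spin":0}]' 25
```

```text
time_s: 9.3
ee_pos: [0.557, 0.2003, 0.03]
eef_rot: [-1.573, -0.001, 1.496]
force: [0.0, -0.1, 0.1]
grip_width: 0.0434
time_s: 10.3
ee_pos: [0.5564, 0.2002, 0.1209]
eef_rot: [-1.572, -0.0, 1.496]
force: [-0.1, -0.4, -5.5]
grip_width: 0.0292
```

```bash
python3 -m handwheel '[{"fingers":-1,"x":-0.01,"y":-0.03,"z":0,"spin":0},{"fingers":-1,"x":-0.04,"y":-0.05,"z":-0.004,"spin":0},{"fingers":-1,"x":-0.08,"y":-0.06,"z":-0.009,"spin":-1},{"fingers":-1,"x":-0.125,"y":-0.06,"z":-0.013,"spin":-2},{"fingers":-1,"x":-0.17,"y":-0.06,"z":-0.018,"spin":-3},{"fingers":-1,"x":-0.215,"y":-0.06,"z":-0.023,"spin":-4.3},{"fingers":-1,"x":-0.26,"y":-0.06,"z":-0.028,"spin":-4.3},{"fingers":-1,"x":-0.30,"y":-0.06,"z":-0.032,"spin":-4.3},{"fingers":-1,"x":-0.33,"y":-0.06,"z":-0.036,"spin":-4.3},{"fingers":-1,"x":-0.3464,"y":-0.06,"z":-0.0371,"spin":-4.3}]'
python3 -m handwheel '[{"fingers":-1,"x":0,"y":0.02,"z":0,"spin":0},{"fingers":-1,"x":0,"y":0.04,"z":0,"spin":0},{"fingers":-1,"x":0,"y":0.055,"z":0,"spin":0},{"fingers":-1,"x":0,"y":0.07,"z":0,"spin":0},{"fingers":-1,"x":0,"y":0.08,"z":0,"spin":0},{"fingers":-1,"x":0,"y":0.08,"z":0,"spin":0},{"fingers":-1,"x":0,"y":0.08,"z":0,"spin":0},{"fingers":-1,"x":0,"y":0.08,"z":0,"spin":0},{"fingers":-1,"x":0,"y":0.08,"z":0,"spin":0},{"fingers":-1,"x":0,"y":0.08,"z":0,"spin":0}]'
cat > m3.py <<'E'
from h import *; import sys
o=get_obs(); print(np.round(o['ee_pos'],4),np.round(o['eef_rot'],4),np.round(o['force'],1))
p,d,c=snap('wrist'); save(sys.argv[1],p)
P=cloud(c,d); H,S,V=[a.astype(int) for a in cv2.split(cv2.cvtColor(p,cv2.COLOR_RGB2HSV))]
X,Y,Z=P[...,0],P[...,1],P[...,2]
z0=float(sys.argv[2]) # expected axis height
al=(abs(Y+.148)<.03)&(abs(Z-z0)<.03)&(S<90)&(X>.42)&(X<.68)&(Z>.045)
for a in np.arange(.46,.67,.01):
    s=al&(abs(X-a)<.005)
    if s.sum()>20:
        zt=np.percentile(Z[s],95); t=s&(Z>zt-.002); print(a.round(3),s.sum(),'V',np.median(V[s]),'ztop',zt.round(4),'y',np.percentile(Y[s],[2,98]).round(4),'ytop',Y[t].mean().round(4))
r=((H<4)|(H>174))&(S>150)&(abs(X-.663)<.02)&(Z>.03)&(Z<.06)
if r.sum()>10: print('pad',r.sum(),np.percentile(P[r],[2,50,98],axis=0).round(4).tolist())
b=(H>105)&(H<122)&(S>150)&(Z>.03)&(Z<.045)&(abs(Y+.148)<.05)
if b.sum(): print('blue y',np.percentile(Y[b],[1,99]).round(4),'x',np.percentile(X[b],[1,99]).round(4))
E
python3 m3.py wrist3.png 0.095
```

```text
time_s: 11.3
ee_pos: [0.5669, -0.1502, 0.1793]
eef_rot: [-1.571, 0.0, 1.569]
force: [1.2, 0.5, -4.7]
grip_width: 0.0294
time_s: 12.3
ee_pos: [0.5676, -0.1479, 0.0992]
eef_rot: [-1.571, 0.0, 1.571]
force: [-0.1, -1.1, -5.9]
grip_width: 0.0293
[ 0.5676 -0.1479  0.0992] [-1.5715e+00  2.0000e-04  1.5708e+00] [-0.1 -1.1 -5.9]
0.46 110 V 162.0 ztop 0.0961 y [-0.153  -0.1432] ytop -0.1481
0.47 596 V 160.0 ztop 0.0963 y [-0.1531 -0.1432] ytop -0.1481
0.48 856 V 91.0 ztop 0.1081 y [-0.1632 -0.1334] ytop -0.1482
0.49 2194 V 86.0 ztop 0.1087 y [-0.1643 -0.1319] ytop -0.148
0.5 1696 V 141.0 ztop 0.1083 y [-0.1631 -0.1329] ytop -0.1481
0.51 1532 V 207.0 ztop 0.106 y [-0.1619 -0.1341] ytop -0.148
0.52 1461 V 207.0 ztop 0.106 y [-0.1618 -0.1343] ytop -0.148
0.53 1393 V 110.0 ztop 0.1061 y [-0.162  -0.1341] ytop -0.1481
0.54 1323 V 109.0 ztop 0.1061 y [-0.1618 -0.1343] ytop -0.1481
0.55 1251 V 109.0 ztop 0.106 y [-0.162  -0.1341] ytop -0.148
0.56 3482 V 88.0 ztop 0.1228 y [-0.1739 -0.1222] ytop -0.149
0.57 1352 V 107.0 ztop 0.1186 y [-0.1628 -0.1332] ytop -0.1464
0.58 1080 V 108.0 ztop 0.1061 y [-0.1621 -0.1339] ytop -0.148
0.59 1016 V 111.5 ztop 0.106 y [-0.1619 -0.1341] ytop -0.1482
0.6 902 V 199.0 ztop 0.1059 y [-0.1621 -0.1339] ytop -0.148
0.61 98 V 133.0 ztop 0.1024 y [-0.1624 -0.1335] ytop -0.1482
0.63 501 V 200.0 ztop 0.1062 y [-0.1599 -0.1365] ytop -0.148
0.64 1396 V 29.0 ztop 0.1083 y [-0.1641 -0.132 ] ytop -0.148
0.65 569 V 29.0 ztop 0.1085 y [-0.1642 -0.1317] ytop -0.148
blue y [-0.176  -0.1225] x [0.5309 0.6249]
```

View pics/wrist3.png

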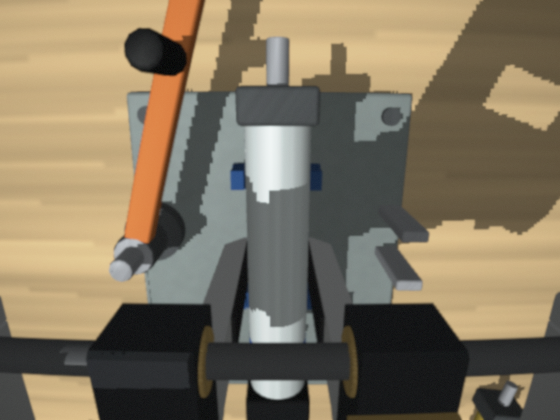

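The view shows the barrel held straight and level over the grooves: steel cap (278,105), black end towards the stop, y=-0.148. The bar is well aside (165,120). Lowering.

```bash
python3 -m handwheel '[{"fingers":-1,"x":0,"y":0.01,"z":0,"spin":0},{"fingers":-1,"x":0,"y":0.02,"z":0,"spin":0},{"fingers":-1,"x":0,"y":0.03,"z":0,"spin":0},{"fingers":-1,"x":0,"y":0.037,"z":0,"spin":0},{"fingers":-1,"x":0,"y":0.042,"z":0,"spin":0},{"fingers":-1,"x":0,"y":0.045,"z":0,"spin":0},{"fingers":-1,"x":0,"y":0.047,"z":0,"spin":0},{"fingers":-1,"x":0,"y":0.048,"z":0,"spin":0},{"fingers":-1,"x":0,"y":0.048,"z":0,"spin":0},{"fingers":-1,"x":0,"y":0.048,"z":0,"spin":0}]'
```

```text
time_s: 13.35
ee_pos: [0.5675, -0.1479, 0.0511]
eef_rot: [-1.571, 0.0, 1.571]
force: [-0.0, -0.6, -5.3]
grip_width: 0.0296
```

```bash
python3 -m handwheel '[{"fingers":-1,"x":0,"y":0.0004,"z":0,"spin":0},{"fingers":-1,"x":0,"y":0.0008,"z":0,"spin":0},{"fingers":-1,"x":0,"y":0.0012,"z":0,"spin":0},{"fingers":-1,"x":0,"y":0.0015,"z":0,"spin":0},{"fingers":-1,"x":0,"y":0.0015,"z":0,"spin":0},{"fingers":-1,"x":0,"y":0.0015,"z":0,"spin":0},{"fingers":-1,"x":0,"y":0.0015,"z":0,"spin":0},{"fingers":-1,"x":0,"y":0.0015,"z":0,"spin":0},{"fingers":-1,"x":0,"y":0.0015,"z":0,"spin":0},{"fingers":-1,"x":0,"y":0.0015,"z":0,"spin":0}]'
```

```text
time_s: 14.35
ee_pos: [0.5678, -0.1483, 0.0499]
eef_rot: [-1.572, 0.001, 1.571]
force: [-2.7, -4.1, 5.8]
grip_width: 0.0294
```

```bash
python3 -m handwheel '[{"fingers":-1,"x":-0.0005,"y":0,"z":0,"spin":0},{"fingers":-1,"x":-0.0010,"y":0,"z":0,"spin":0},{"fingers":-1,"x":-0.0010,"y":0,"z":0,"spin":0},{"fingers":-1,"x":-0.0010,"y":0,"z":0,"spin":0},{"fingers":-1,"x":-0.0010,"y":0,"z":0,"spin":0},{"fingers":-1,"x":-0.0010,"y":0,"z":0,"spin":0},{"fingers":-1,"x":-0.0010,"y":0,"z":0,"spin":0},{"fingers":-1,"x":-0.0010,"y":0,"z":0,"spin":0},{"fingers":-1,"x":-0.0010,"y":0,"z":0,"spin":0},{"fingers":-1,"x":-0.0010,"y":0,"z":0,"spin":0}]'
```

```text
time_s: 15.35
ee_pos: [0.5676, -0.1489, 0.0494]
eef_rot: [-1.571, 0.0, 1.571]
force: [5.3, -1.7, 3.3]
grip_width: 0.0296
```

```bash
python3 -m handwheel '[{"fingers":-0.3,"x":-0.0002,"y":0,"z":0,"spin":0},{"fingers":-0.2,"x":-0.0003,"y":0,"z":0,"spin":0},{"fingers":-0.2,"x":-0.0003,"y":0,"z":0,"spin":0},{"fingers":-0.3,"x":-0.0003,"y":0,"z":0,"spin":0},{"fingers":-0.35,"x":-0.0003,"y":0,"z":0,"spin":0},{"fingers":-0.4,"x":-0.0003,"y":0,"z":0,"spin":0},{"fingers":-0.6,"x":-0.0003,"y":0,"z":0,"spin":0},{"fingers":-1,"x":-0.0003,"y":0,"z":0,"spin":0},{"fingers":-1,"x":-0.0003,"y":0,"z":0,"spin":0},{"fingers":-1,"x":-0.0003,"y":0,"z":0,"spin":0}]' 15
python3 m3.py wrist4.png 0.045
```

```text
time_s: 16.35
ee_pos: [0.5673, -0.1491, 0.0491]
eef_rot: [-1.57, -0.0, 1.571]
force: [-0.6, 1.5, -0.9]
grip_width: 0.0295
[ 0.5673 -0.1491  0.0491] [-1.5705e+00 -2.0000e-04  1.5708e+00] [-0.6  1.5 -0.9]
0.46 34 V 193.5 ztop 0.0464 y [-0.1514 -0.1465] ytop -0.1489
0.47 248 V 187.0 ztop 0.0467 y [-0.1516 -0.1457] ytop -0.1485
0.48 605 V 90.0 ztop 0.0583 y [-0.1641 -0.1338] ytop -0.149
0.49 2173 V 97.0 ztop 0.0588 y [-0.165  -0.1325] ytop -0.1485
0.5 1691 V 146.0 ztop 0.0584 y [-0.164  -0.1336] ytop -0.1488
0.51 1495 V 228.0 ztop 0.0561 y [-0.1623 -0.1354] ytop -0.1488
0.52 1424 V 228.0 ztop 0.0561 y [-0.1624 -0.1355] ytop -0.149
0.53 1356 V 124.0 ztop 0.0561 y [-0.1626 -0.1354] ytop -0.149
0.54 1297 V 123.0 ztop 0.0561 y [-0.1624 -0.1356] ytop -0.1489
0.55 1231 V 123.0 ztop 0.0562 y [-0.1626 -0.1354] ytop -0.149
0.56 2991 V 99.0 ztop 0.073 y [-0.1752 -0.1233] ytop -0.1493
0.57 1385 V 120.0 ztop 0.0682 y [-0.1641 -0.1343] ytop -0.1487
0.58 1062 V 122.0 ztop 0.0562 y [-0.1632 -0.1355] ytop -0.1492
0.59 983 V 125.0 ztop 0.056 y [-0.163  -0.1358] ytop -0.1494
0.6 866 V 221.0 ztop 0.0561 y [-0.1631 -0.1356] ytop -0.1494
0.61 74 V 150.0 ztop 0.0521 y [-0.164  -0.1353] ytop -0.1492
0.63 539 V 221.0 ztop 0.0562 y [-0.1617 -0.1376] ytop -0.1496
0.64 1389 V 34.0 ztop 0.0583 y [-0.166  -0.1336] ytop -0.1498
0.65 524 V 33.0 ztop 0.0586 y [-0.1658 -0.1335] ytop -0.1498
blue y [-0.1757 -0.1223] x [0.5309 0.616 ]
```

Seated: tube top about 57 mm after the known 1 mm depth bias, level, y=-0.149. Sliding towards the pad, coarsely first and then by feel.

```bash
python3 -m handwheel '[{"fingers":-1,"x":0,"y":0,"z":-0.0008,"spin":0},{"fingers":-1,"x":0,"y":0,"z":-0.0016,"spin":0},{"fingers":-1,"x":0,"y":0,"z":-0.0024,"spin":0},{"fingers":-1,"x":0,"y":0,"z":-0.0032,"spin":0},{"fingers":-1,"x":0,"y":0,"z":-0.004,"spin":0},{"fingers":-1,"x":0,"y":0,"z":-0.0045,"spin":0},{"fingers":-1,"x":0,"y":0,"z":-0.005,"spin":0},{"fingers":-1,"x":0,"y":0,"z":-0.0055,"spin":0},{"fingers":-1,"x":0,"y":0,"z":-0.0055,"spin":0},{"fingers":-1,"x":0,"y":0,"z":-0.0055,"spin":0}]'
```

```text
time_s: 17.4
ee_pos: [0.5724, -0.1492, 0.0491]
eef_rot: [-1.569, -0.0, 1.571]
force: [-4.7, 0.8, 1.1]
grip_width: 0.0298
```

```bash
python3 -m handwheel '[{"fingers":-1,"x":0,"y":0,"z":-0.0002,"spin":0},{"fingers":-1,"x":0,"y":0,"z":-0.0004,"spin":0},{"fingers":-1,"x":0,"y":0,"z":-0.0006,"spin":0},{"fingers":-1,"x":0,"y":0,"z":-0.0008,"spin":0},{"fingers":-1,"x":0,"y":0,"z":-0.001,"spin":0},{"fingers":-1,"x":0,"y":0,"z":-0.0012,"spin":0},{"fingers":-1,"x":0,"y":0,"z":-0.0012,"spin":0},{"fingers":-1,"x":0,"y":0,"z":-0.0012,"spin":0},{"fingers":-1,"x":0,"y":0,"z":-0.0012,"spin":0},{"fingers":-1,"x":0,"y":0,"z":-0.0012,"spin":0}]'
```

```text
time_s: 18.4
ee_pos: [0.5735, -0.1492, 0.0491]
eef_rot: [-1.569, -0.0, 1.571]
force: [-5.2, 1.1, 1.2]
grip_width: 0.0296
```

Constant about 5 N is sliding friction, since the tool moves freely. Continuing.

```bash
python3 -m handwheel '[{"fingers":-1,"x":0,"y":0,"z":-0.0002,"spin":0},{"fingers":-1,"x":0,"y":0,"z":-0.0004,"spin":0},{"fingers":-1,"x":0,"y":0,"z":-0.0006,"spin":0},{"fingers":-1,"x":0,"y":0,"z":-0.0008,"spin":0},{"fingers":-1,"x":0,"y":0,"z":-0.001,"spin":0},{"fingers":-1,"x":0,"y":0,"z":-0.0012,"spin":0},{"fingers":-1,"x":0,"y":0,"z":-0.0012,"spin":0},{"fingers":-1,"x":0,"y":0,"z":-0.0012,"spin":0},{"fingers":-1,"x":0,"y":0,"z":-0.0012,"spin":0},{"fingers":-1,"x":0,"y":0,"z":-0.0012,"spin":0}]'
```

```text
time_s: 19.4
ee_pos: [0.5745, -0.1492, 0.0491]
eef_rot: [-1.569, -0.0, 1.571]
force: [-7.3, 0.7, 2.8]
grip_width: 0.0296
```

```bash
python3 -m handwheel '[{"fingers":-1,"x":0,"y":0,"z":-0.0001,"spin":0},{"fingers":-1,"x":0,"y":0,"z":-0.0002,"spin":0},{"fingers":-1,"x":0,"y":0,"z":-0.0003,"spin":0},{"fingers":-1,"x":0,"y":0,"z":-0.0004,"spin":0},{"fingers":-1,"x":0,"y":0,"z":-0.0005,"spin":0},{"fingers":-1,"x":0,"y":0,"z":-0.0005,"spin":0},{"fingers":-1,"x":0,"y":0,"z":-0.0005,"spin":0},{"fingers":-1,"x":0,"y":0,"z":-0.0005,"spin":0},{"fingers":-1,"x":0,"y":0,"z":-0.0005,"spin":0},{"fingers":-1,"x":0,"y":0,"z":-0.0005,"spin":0}]'
```

```text
time_s: 20.4
ee_pos: [0.5746, -0.1492, 0.0491]
eef_rot: [-1.568, -0.0, 1.571]
force: [-10.8, 1.4, 4.7]
grip_width: 0.0293
```

```bash
python3 -m handwheel '[{"fingers":-1,"x":0,"y":0,"z":-0.0001,"spin":0},{"fingers":-1,"x":0,"y":0,"z":-0.0002,"spin":0},{"fingers":-1,"x":0,"y":0,"z":-0.0003,"spin":0},{"fingers":-1,"x":0,"y":0,"z":-0.0003,"spin":0},{"fingers":-1,"x":0,"y":0,"z":-0.0003,"spin":0},{"fingers":-1,"x":0,"y":0,"z":-0.0003,"spin":0},{"fingers":-1,"x":0,"y":0,"z":-0.0003,"spin":0},{"fingers":-1,"x":0,"y":0,"z":-0.0003,"spin":0},{"fingers":-1,"x":0,"y":0,"z":-0.0003,"spin":0},{"fingers":-1,"x":0,"y":0,"z":-0.0003,"spin":0}]'
python3 m3.py wrist5.png 0.045 | grep -E "^\[|0.49|0.53|0.6|pad"
python3 - <<'E'
from h import *
for n in('scene','side'):
    p,d,c=snap(n); P=cloud(c,d); H,S,V=[a.astype(int) for a in cv2.split(cv2.cvtColor(p,cv2.COLOR_RGB2HSV))]; save(n+'5.png',p)
    X,Y,Z=P[...,0],P[...,1],P[...,2]
    b=(abs(Y+.149)<.025)&(Z>.02)&(Z<.075)&(X>.6)&(X<.69)
    r=b&((H<5)|(H>173))&(S>120); k=b&(V<45)
    for nm,m in(('red',r),('black',k)):
        if m.sum()>3: print(n,nm,m.sum(),np.percentile(P[m],[3,50,97],axis=0).round(4).tolist(),np.argwhere(m).mean(0)[::-1].round())
a=cv2.imread('pics/scene5.png')[180:290,150:300]; cv2.imwrite('pics/crop5.png',cv2.resize(a,None,fx=5,fy=5,interpolation=cv2.INTER_CUBIC))
E
```

```text
time_s: 21.4
ee_pos: [0.5746, -0.1491, 0.0491]
eef_rot: [-1.567, -0.001, 1.571]
force: [-13.0, 1.5, 6.8]
grip_width: 0.0294
[ 0.5746 -0.1491  0.0491] [-1.5667e+00 -6.0000e-04  1.5708e+00] [-13.    1.5   6.8]
0.47 100 V 192.5 ztop 0.0464 y [-0.1516 -0.1458] ytop -0.1487
0.48 224 V 191.0 ztop 0.0465 y [-0.1516 -0.1457] ytop -0.1486
0.49 1156 V 96.0 ztop 0.0586 y [-0.1646 -0.133 ] ytop -0.1489
0.52 1485 V 230.0 ztop 0.0561 y [-0.1624 -0.1354] ytop -0.149
0.53 1397 V 224.0 ztop 0.0562 y [-0.1625 -0.1356] ytop -0.149
0.54 1352 V 124.0 ztop 0.0561 y [-0.1627 -0.1356] ytop -0.1491
0.55 1274 V 124.0 ztop 0.056 y [-0.1625 -0.1356] ytop -0.1493
0.56 1313 V 123.0 ztop 0.0567 y [-0.1683 -0.1272] ytop -0.148
0.59 1044 V 123.0 ztop 0.0561 y [-0.1629 -0.1356] ytop -0.1494
0.6 975 V 169.0 ztop 0.0561 y [-0.1631 -0.1358] ytop -0.1491
0.61 661 V 219.0 ztop 0.0559 y [-0.1633 -0.1356] ytop -0.1497
0.63 67 V 198.0 ztop 0.0563 y [-0.1559 -0.1429] ytop -0.1492
0.64 690 V 224.0 ztop 0.0561 y [-0.1629 -0.1371] ytop -0.15
0.65 1454 V 33.0 ztop 0.0585 y [-0.1661 -0.1336] ytop -0.1497
0.66 246 V 34.0 ztop 0.0585 y [-0.1664 -0.1334] ytop -0.1502
blue y [-0.1756 -0.1224] x [0.5309 0.6225]
scene red 36 [[0.6619, -0.1562, 0.0358], [0.6645, -0.1419, 0.0485], [0.6691, -0.1345, 0.0579]] [209. 234.]
scene black 86 [[0.65, -0.1601, 0.0273], [0.6574, -0.1352, 0.0531], [0.6647, -0.1308, 0.0612]] [212. 233.]
side black 51 [[0.6442, -0.1684, 0.0308], [0.6501, -0.166, 0.0486], [0.6572, -0.1559, 0.0593]] [349. 246.]
```

View pics/crop5.png

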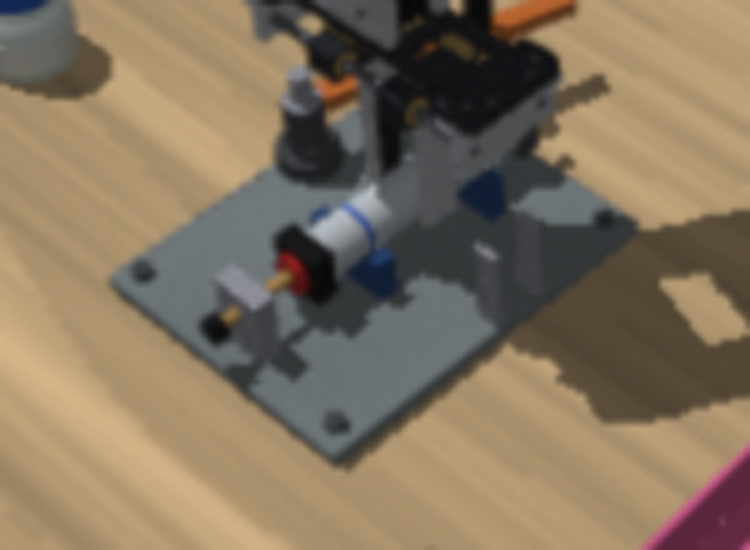

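The crop shows the black cap (crop 305,262) pressed against the red pad (295,272), with the barrel in both V-blocks. The tool stopped at x=0.5746 while the force rose to 13 N, of which about 5 N is friction. Relaxing slightly, then releasing and rising.

```bash
python3 -m handwheel '[{"fingers":-1,"x":0,"y":0,"z":0.0003,"spin":0},{"fingers":-1,"x":0,"y":0,"z":0.0006,"spin":0},{"fingers":-0.3,"x":0,"y":0,"z":0.0006,"spin":0},{"fingers":-0.1,"x":0,"y":0,"z":0.0006,"spin":0},{"fingers":0.0,"x":0,"y":0,"z":0.0006,"spin":0},{"fingers":0.0,"x":0,"y":0,"z":0.0006,"spin":0},{"fingers":0.0,"x":0,"y":-0.02,"z":0.0006,"spin":0},{"fingers":0.0,"x":0,"y":-0.05,"z":0.0006,"spin":0},{"fingers":0.0,"x":0,"y":-0.09,"z":0.0006,"spin":0},{"fingers":0.0,"x":0,"y":-0.13,"z":0.0006,"spin":0}]'
python3 -m handwheel '[{"fingers":0.0,"x":0,"y":-0.01,"z":0.02,"spin":3},{"fingers":0.0,"x":-0.02,"y":-0.01,"z":0.05,"spin":7},{"fingers":0.0,"x":-0.035,"y":-0.01,"z":0.08,"spin":11},{"fingers":0.0,"x":-0.0537,"y":-0.01,"z":0.1055,"spin":15},{"fingers":0.0,"x":-0.0537,"y":-0.01,"z":0.1055,"spin":15},{"fingers":0.0,"x":-0.0537,"y":-0.01,"z":0.1055,"spin":15},{"fingers":0.0,"x":-0.0537,"y":-0.01,"z":0.1055,"spin":15},{"fingers":0.0,"x":-0.0537,"y":-0.01,"z":0.1055,"spin":15},{"fingers":0.0,"x":-0.0537,"y":-0.01,"z":0.1055,"spin":15},{"fingers":0.0,"x":-0.0537,"y":-0.01,"z":0.1055,"spin":15}]'
python3 - <<'E'
from h import *
o=get_obs(); print(np.round(o['ee_pos'],4),np.round(o['eef_rot'],4))
p,d,c=snap('wrist'); save('wrist6.png',p); P=cloud(c,d); H,S,V=[a.astype(int) for a in cv2.split(cv2.cvtColor(p,cv2.COLOR_RGB2HSV))]
X,Y,Z=P[...,0],P[...,1],P[...,2]
k=(V<70)&(Z>.098)&(Z<.108)&(np.hypot(X-.468,Y+.203)<.025); print('knob',k.sum(),P[k].min(0),P[k].max(0),np.median(P[k],0))
u=np.array(cv2.minEnclosingCircle(P[k][:,:2].astype(np.float32))[0]); print(u, 'ang',np.arctan2(-(u[0]-.5797),u[1]+.233),'r',np.hypot(u[0]-.5797,u[1]+.233))
n,d2,c2=snap('scene'); P=cloud(c2,d2); save('scene6.png',n)
m=(abs(P[...,1]+.149)<.025)&(P[...,2]>.02)&(P[...,2]<.075)&(P[...,0]>.6)&(P[...,0]<.69)&(n.max(2)<45); print('black',np.percentile(P[m],[3,50,97],axis=0).round(4).tolist())
E
```

```text
time_s: 22.55
ee_pos: [0.5753, -0.1491, 0.1806]
eef_rot: [-1.57, -0.0, 1.571]
force: [0.9, 0.1, -0.0]
grip_width: 0.0475
time_s: 23.55
ee_pos: [0.4703, -0.2026, 0.1891]
eef_rot: [-1.571, -0.0, 1.31]
force: [0.1, -0.3, -0.3]
grip_width: 0.0471
[ 0.4703 -0.2026  0.1891] [-1.5706e+00 -1.0000e-04  1.3098e+00]
knob 445 [ 0.45944099 -0.2108587   0.09811368] [ 0.47545743 -0.19376795  0.10372936] [ 0.46684996 -0.20205292  0.10142   ]
[ 0.46783137 -0.20229703] ang 1.3029363352936987 r 0.11600543914074431
black [[0.6489, -0.1606, 0.0261], [0.6571, -0.1361, 0.0548], [0.6642, -0.1309, 0.059]]
```

Knob at (0.4675,-0.2025), swing ≈1.30. The barrel cap has not moved. Descending, gripping and lifting the bar.

```bash
python3 -m handwheel '[{"fingers":0,"x":-0.0005,"y":0.02,"z":0.0028,"spin":0},{"fingers":0,"x":-0.0005,"y":0.04,"z":0.0028,"spin":0},{"fingers":0,"x":-0.0005,"y":0.06,"z":0.0028,"spin":0},{"fingers":0,"x":-0.0005,"y":0.08,"z":0.0028,"spin":0},{"fingers":0,"x":-0.0005,"y":0.094,"z":0.0028,"spin":0},{"fingers":0,"x":-0.0005,"y":0.1025,"z":0.0028,"spin":0},{"fingers":0,"x":-0.0005,"y":0.1025,"z":0.0028,"spin":0},{"fingers":-0.3,"x":-0.0005,"y":0.1025,"z":0.0028,"spin":0},{"fingers":-0.5,"x":-0.0005,"y":0.1025,"z":0.0028,"spin":0},{"fingers":-0.6,"x":-0.0005,"y":0.1025,"z":0.0028,"spin":0}]' 35
python3 -m handwheel '[{"fingers":-0.8,"x":0,"y":0,"z":0,"spin":0},{"fingers":-1,"x":0,"y":0,"z":0,"spin":0},{"fingers":-1,"x":0,"y":0,"z":0,"spin":0},{"fingers":-1,"x":0,"y":-0.003,"z":0,"spin":0},{"fingers":-1,"x":0,"y":-0.008,"z":0,"spin":0},{"fingers":-1,"x":0,"y":-0.013,"z":0,"spin":0},{"fingers":-1,"x":0,"y":-0.018,"z":0,"spin":0},{"fingers":-1,"x":0,"y":-0.023,"z":0,"spin":0},{"fingers":-1,"x":0,"y":-0.028,"z":0,"spin":0},{"fingers":-1,"x":0,"y":-0.029,"z":0,"spin":0}]' 35
```

```text
time_s: 24.65
ee_pos: [0.4674, -0.2028, 0.0874]
eef_rot: [-1.572, 0.0, 1.309]
force: [-0.1, -0.4, -0.5]
grip_width: 0.0266
time_s: 25.65
ee_pos: [0.4675, -0.2027, 0.1157]
eef_rot: [-1.572, 0.0, 1.309]
force: [8.0, -3.0, -11.2]
grip_width: 0.0171
```

```bash
python3 -m handwheel '[{"fingers":-1,"x":0.0060,"y":0,"z":-0.0002,"spin":3},{"fingers":-1,"x":0.0160,"y":0,"z":-0.0011,"spin":8},{"fingers":-1,"x":0.0278,"y":0,"z":-0.0034,"spin":14},{"fingers":-1,"x":0.0393,"y":0,"z":-0.0069,"spin":20},{"fingers":-1,"x":0.0504,"y":0,"z":-0.0116,"spin":26},{"fingers":-1,"x":0.0609,"y":0,"z":-0.0175,"spin":32},{"fingers":-1,"x":0.0708,"y":0,"z":-0.0244,"spin":38},{"fingers":-1,"x":0.0799,"y":0,"z":-0.0323,"spin":44},{"fingers":-1,"x":0.0881,"y":0,"z":-0.0411,"spin":50},{"fingers":-1,"x":0.0881,"y":0,"z":-0.0411,"spin":50}]'
python3 -m handwheel '[{"fingers":-1,"x":0.0060,"y":0,"z":-0.0002,"spin":3},{"fingers":-1,"x":0.0140,"y":0,"z":-0.0009,"spin":7},{"fingers":-1,"x":0.0219,"y":0,"z":-0.0021,"spin":11},{"fingers":-1,"x":0.0298,"y":0,"z":-0.0039,"spin":15},{"fingers":-1,"x":0.0374,"y":0,"z":-0.0063,"spin":19},{"fingers":-1,"x":0.0431,"y":0,"z":-0.0084,"spin":22},{"fingers":-1,"x":0.0477,"y":0,"z":-0.0104,"spin":24.5},{"fingers":-1,"x":0.0486,"y":0,"z":-0.0108,"spin":25},{"fingers":-1,"x":0.0486,"y":0,"z":-0.0108,"spin":25},{"fingers":-1,"x":0.0486,"y":0,"z":-0.0108,"spin":25}]'
cat > m4.py <<'E'
from h import *; import sys
o=get_obs(); print(np.round(o['ee_pos'],4),np.round(o['eef_rot'],4),np.round(o['force'],1))
for n in('wrist','scene','side'):
    p,d,c=snap(n); save(n+sys.argv[1],p); P=cloud(c,d); H,S,V=[a.astype(int) for a in cv2.split(cv2.cvtColor(p,cv2.COLOR_RGB2HSV))]
    X,Y,Z=P[...,0],P[...,1],P[...,2]
    m=(H>3)&(H<17)&(S>170)&(Z>.05)&(Z<.11)&(abs(X-.58)<.04)&(Y<-.04)&(Y>-.24)
    for y in np.arange(-.22,-.04,.02):
        s=m&(abs(Y-y)<.01)
        if s.sum()>8: t=s&(Z>np.percentile(Z[s],60)-.003); print(n,'bar y',y.round(2),'x',np.percentile(X[t],[3,97]).round(4),X[t].mean().round(4),'ztop',np.percentile(Z[s],[50,90]).round(4))
    g=(S<60)&(V>60)&(abs(Y+.068)<.012)&(Z>.055)&(Z<.085)&(abs(X-.58)<.03)
    if g.sum()>8:
        for sg in(-1,1):
            q=g&((X-.58)*sg>0)
            if q.sum()>4: print(n,'prong',q.sum(),np.percentile(X[q],[3,97]).round(4))
    k=(abs(Y+.149)<.025)&(Z>.02)&(Z<.065)&(X>.6)&(X<.69)&(V<45)
    if k.sum()>5: print(n,'black',np.percentile(P[k],[3,50,97],axis=0).round(4).tolist())
E
python3 m4.py 7.png
```

```text
time_s: 26.65
ee_pos: [0.5308, -0.1289, 0.1153]
eef_rot: [-1.573, -0.0, 0.433]
force: [5.8, -11.9, -8.5]
grip_width: 0.0176
time_s: 27.65
ee_pos: [0.5778, -0.1187, 0.1147]
eef_rot: [-1.572, 0.001, -0.0]
force: [2.9, -11.3, -9.7]
grip_width: 0.0172
[ 0.5778 -0.1187  0.1147] [-1.5724e+00  1.4000e-03 -4.0000e-04] [  2.9 -11.3  -9.7]
wrist bar y -0.22 x [0.5716 0.5863] 0.5787 ztop [0.0865 0.0871]
wrist bar y -0.18 x [0.5714 0.5852] 0.5783 ztop [0.0865 0.0871]
wrist bar y -0.16 x [0.5715 0.5851] 0.5783 ztop [0.0864 0.0871]
wrist bar y -0.12 x [0.5714 0.5851] 0.5781 ztop [0.0864 0.0877]
wrist bar y -0.1 x [0.5715 0.5846] 0.578 ztop [0.0863 0.0871]
wrist bar y -0.08 x [0.5712 0.5843] 0.5779 ztop [0.0864 0.0872]
wrist bar y -0.06 x [0.571  0.5846] 0.5778 ztop [0.0863 0.0872]
wrist prong 367 [0.5614 0.568 ]
wrist prong 381 [0.592  0.5985]
wrist black [[0.6464, -0.1633, 0.0279], [0.6542, -0.1339, 0.0551], [0.6602, -0.1326, 0.0587]]
scene bar y -0.16 x [0.5745 0.5875] 0.5817 ztop [0.0865 0.0881]
scene bar y -0.1 x [0.5751 0.5875] 0.5811 ztop [0.0861 0.0887]
scene bar y -0.08 x [0.5737 0.5903] 0
[... 222 characters left out ...]
64, -0.1303, 0.06]]
side bar y -0.22 x [0.5688 0.5785] 0.5727 ztop [0.0872 0.0885]
side bar y -0.2 x [0.568  0.5781] 0.5723 ztop [0.0871 0.0882]
side bar y -0.18 x [0.5675 0.5796] 0.5731 ztop [0.0873 0.0882]
side bar y -0.16 x [0.568 0.58 ] 0.5734 ztop [0.087 0.088]
side bar y -0.14 x [0.5681 0.5803] 0.5739 ztop [0.087  0.0885]
side bar y -0.12 x [0.5675 0.5807] 0.5716 ztop [0.0858 0.0897]
side bar y -0.1 x [0.5667 0.5695] 0.568 ztop [0.0849 0.0876]
side bar y -0.08 x [0.5671 0.5744] 0.5704 ztop [0.0863 0.088 ]
side bar y -0.06 x [0.5681 0.5773] 0.5725 ztop [0.0867 0.0881]
side prong 24 [0.5588 0.5647]
side black [[0.613, -0.1721, 0.0227], [0.6501, -0.1652, 0.0519], [0.657, -0.1359, 0.0603]]
```

Fork mouth mid at x=0.580, bar tip at 0.578, within the ±4 mm slack. Nudging it 1.6 mm to centre and lowering slowly.

```bash
python3 -m handwheel '[{"fingers":-1,"x":0.0008,"y":0,"z":-0.0004,"spin":0},{"fingers":-1,"x":0.0016,"y":0,"z":-0.0008,"spin":0},{"fingers":-1,"x":0.0016,"y":0,"z":-0.0008,"spin":0},{"fingers":-1,"x":0.0016,"y":0.002,"z":-0.0008,"spin":0},{"fingers":-1,"x":0.0016,"y":0.005,"z":-0.0008,"spin":0},{"fingers":-1,"x":0.0016,"y":0.008,"z":-0.0008,"spin":0},{"fingers":-1,"x":0.0016,"y":0.011,"z":-0.0008,"spin":0},{"fingers":-1,"x":0.0016,"y":0.013,"z":-0.0008,"spin":0},{"fingers":-1,"x":0.0016,"y":0.014,"z":-0.0008,"spin":0},{"fingers":-1,"x":0.0016,"y":0.014,"z":-0.0008,"spin":0}]'
```

```text
time_s: 28.8
ee_pos: [0.5792, -0.1189, 0.1006]
eef_rot: [-1.571, 0.002, -0.0]
force: [0.6, -5.5, -7.9]
grip_width: 0.0174
```

```bash
python3 -m handwheel '[{"fingers":-1,"x":0,"y":0.001,"z":0,"spin":0},{"fingers":-1,"x":0,"y":0.002,"z":0,"spin":0},{"fingers":-1,"x":0,"y":0.003,"z":0,"spin":0},{"fingers":-1,"x":0,"y":0.004,"z":0,"spin":0},{"fingers":-1,"x":0,"y":0.005,"z":0,"spin":0},{"fingers":-1,"x":0,"y":0.0055,"z":0,"spin":0},{"fingers":-1,"x":0,"y":0.006,"z":0,"spin":0},{"fingers":-1,"x":0,"y":0.006,"z":0,"spin":0},{"fingers":-1,"x":0,"y":0.006,"z":0,"spin":0},{"fingers":-1,"x":0,"y":0.006,"z":0,"spin":0}]'
```

```text
time_s: 29.8
ee_pos: [0.5794, -0.1188, 0.0955]
eef_rot: [-1.571, 0.001, -0.0]
force: [-2.2, -4.4, -0.8]
grip_width: 0.0176
```

The load has gone from the tool (-0.8 N), so the bar rests on the barrel at lift ≈0.008. Letting go and rising.

```bash
python3 -m handwheel '[{"fingers":-0.8,"x":0,"y":0,"z":0,"spin":0},{"fingers":-0.55,"x":0,"y":0,"z":0,"spin":0},{"fingers":-0.4,"x":0,"y":0,"z":0,"spin":0},{"fingers":-0.2,"x":0,"y":0,"z":0,"spin":0},{"fingers":0,"x":0,"y":0,"z":0,"spin":0},{"fingers":0,"x":0,"y":0,"z":0,"spin":0},{"fingers":0,"x":0,"y":-0.03,"z":0,"spin":0},{"fingers":0,"x":0,"y":-0.07,"z":0,"spin":0},{"fingers":0,"x":0,"y":-0.11,"z":0,"spin":0},{"fingers":0,"x":0,"y":-0.13,"z":0,"spin":0}]'
python3 -m handwheel '[{"fingers":0,"x":0,"y":0,"z":0.02,"spin":0},{"fingers":0,"x":0,"y":0,"z":0.04,"spin":0},{"fingers":0,"x":0,"y":0,"z":0.05,"spin":0},{"fingers":0,"x":0,"y":0,"z":0.05,"spin":0},{"fingers":0,"x":0,"y":0,"z":0.05,"spin":0},{"fingers":0,"x":0,"y":0,"z":0.05,"spin":0},{"fingers":0,"x":0,"y":0,"z":0.05,"spin":0},{"fingers":0,"x":0,"y":0,"z":0.05,"spin":0},{"fingers":0,"x":0,"y":0,"z":0.05,"spin":0},{"fingers":0,"x":0,"y":0,"z":0.05,"spin":0}]'
python3 m4.py 8.png
python3 - <<'E'
import cv2
a=cv2.imread('pics/scene8.png')[180:290,150:300]; b=cv2.imread('pics/wrist8.png')[120:400,130:450]
a=cv2.resize(a,(440,323),interpolation=cv2.INTER_CUBIC); b=cv2.resize(b,(360,323)); cv2.imwrite('pics/fin.png',cv2.hconcat([a,b]))
E
```

```text
time_s: 30.8
ee_pos: [0.5805, -0.1183, 0.2296]
eef_rot: [-1.572, -0.004, 0.0]
force: [0.6, -0.5, 0.1]
grip_width: 0.047
time_s: 31.8
ee_pos: [0.5798, -0.0683, 0.2257]
eef_rot: [-1.571, 0.0, -0.0]
force: [-0.2, 0.1, 0.3]
grip_width: 0.0471
[ 0.5798 -0.0683  0.2257] [-1.5708e+00  1.0000e-04 -2.0000e-04] [-0.2  0.1  0.3]
wrist bar y -0.22 x [0.572  0.5872] 0.5793 ztop [0.0667 0.0674]
wrist bar y -0.2 x [0.5721 0.5861] 0.579 ztop [0.0667 0.0677]
wrist bar y -0.18 x [0.5722 0.586 ] 0.579 ztop [0.0667 0.0677]
wrist bar y -0.16 x [0.5726 0.5849] 0.5789 ztop [0.0668 0.0676]
wrist bar y -0.14 x [0.5743 0.5838] 0.5785 ztop [0.0666 0.0675]
wrist bar y -0.12 x [0.5735 0.5865] 0.5799 ztop [0.0671 0.0727]
wrist bar y -0.1 x [0.5736 0.5859] 0.5794 ztop [0.0667 0.0675]
wrist bar y -0.08 x [0.5728 0.5854] 0.5788 ztop [0.0668 0.0676]
wrist bar y -0.06 x [0.5729 0.5854] 0.5789 ztop [0.0665 0.0674]
wrist prong 142 [0.5619 0.5682]
wrist prong 145 [0.5925 0.5989]
wrist black [[0.6231, -0.1421, 0.026], [0.6567, -0.1332, 0.0452], [0.6608, -0.1325, 0.0588]]
scene bar y -0.22 x [0.5744 0.5871] 0.5815 ztop [0.
[... 691 characters left out ...]
22 x [0.5687 0.5799] 0.5744 ztop [0.0673 0.0686]
side bar y -0.2 x [0.5689 0.5819] 0.5745 ztop [0.0672 0.0688]
side bar y -0.18 x [0.5685 0.5793] 0.5733 ztop [0.0678 0.0689]
side bar y -0.16 x [0.5692 0.581 ] 0.5743 ztop [0.0678 0.069 ]
side bar y -0.14 x [0.569  0.5805] 0.5746 ztop [0.0677 0.0692]
side bar y -0.12 x [0.5694 0.5785] 0.5721 ztop [0.0684 0.075 ]
side bar y -0.1 x [0.5685 0.5807] 0.5739 ztop [0.0676 0.0688]
side bar y -0.08 x [0.5697 0.5817] 0.5754 ztop [0.0679 0.0692]
side bar y -0.06 x [0.5709 0.5817] 0.576 ztop [0.0676 0.0689]
side prong 27 [0.5586 0.571 ]
side prong 9 [0.5895 0.5965]
side black [[0.6451, -0.1684, 0.0293], [0.6501, -0.1646, 0.0552], [0.6568, -0.136, 0.0597]]
```

View pics/fin.png

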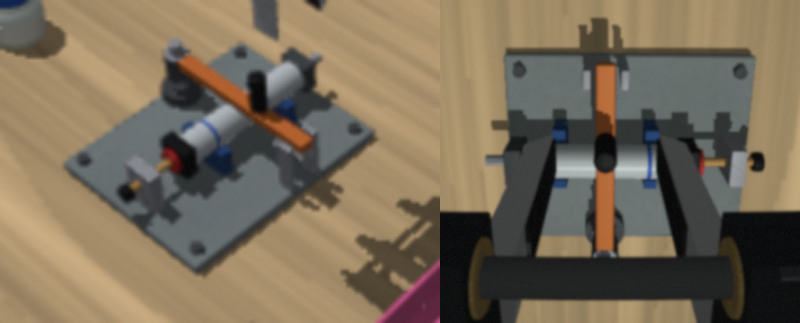

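The barrel lies under the bar in both V-blocks with its black cap at the red pad. The bar tip is in the fork (x 0.579 against a mouth middle of 0.580), lift ≈0.007, and the gripper is clear. Handing in.

```bash
python3 -c "
from h import *
print(workorder.hand_in())"
```

```text
the job is handed in; nothing more can be done
None
```

I loaded the barrel and handed the job in after about 32 s of the 72 s allowed. The hand-in gives no verdict, so the result rests on my own checks.

**What I did:** I lifted the bar by its knob and turned it to about 1.3 rad, then let it down under control. I took the large silver barrel from the tray, seated it in both V-blocks and slid it until the black end stopped against the pad. The bar went back over the barrel, and I let go once its weight was off the gripper (-0.8 N left).

**Last checks:**
- **Barrel:** its axis was 0 to 1 mm off the measured cradle line and level, with its top at about 57 mm. I measured this while it was held against the pad. After the release, the cap had not moved by more than 1 mm.
- **Press on the pad:** the tool stopped dead while its force rose from about 5 N (sliding friction) to 13 N. That puts about 5 to 8 N on the pad.
- **Bar:** lift was about 0.007 and swing about 0. The tip was 1 mm off the middle of the fork.
- **Gripper:** clear of everything, with no force on it. The roller, jar and regulator were never approached, but I did not measure them again at the end.

**Disagreements:**
- The first seating was about 1 mm off sideways, which showed as a force of about 4 N. I corrected it by shifting the tool and gripping again.
- The side and scene cameras place the clamp a few millimetres either side of the wrist camera in x. I relied on the wrist camera and on touch.
- While holding the knob there was a pull along the bar of 5 to 12 N, and 19 N when the bar was first set down.
- I could not measure directly how hard the bar rests on the barrel. I inferred it from the spring load leaving the tool.

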